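# Crank a screw lift level with the rack

### The job

Fit the loose crank onto the square shaft of the screw lift, feeling for the fit rather than forcing it down, and wind the plate that carries the paella pan up until it is level with the rack's lowest tier, so that the pan can be slid across. Turn the shaft only with the crank, keep the pan on the plate and the things around undisturbed, and leave the crank fully down on the shaft.

Things in the scene. Friction and masses are not known exactly. Their poses are not given: they have to be found in the camera images.
- jack: The screw lift, fixed on the worktop: base 170 x 280 x 12 mm, two rods and a vertical screw under a head block (84 x 40 mm, top 146 mm up), plate 150 x 210 x 6 mm reaching to its own +y. Origin on the worktop under the screw's axis, z up. Turning the shaft clockwise seen from above raises the plate 14 mm a turn; it stays where it is left; about 0.2 N m turns it.
- shaft_collar (a point): Point on the screw's vertical axis, 150 mm up: top of a round collar 38 mm across on which the crank's socket comes to rest. Above it the shaft's square head, 22 mm across flats, stands 13 mm high (the top 3 mm bevelled), then a round pilot 22.8 mm across, 3 mm high, and a 7 mm cone nose. Its flats stand skew to the lift's sides, at an angle that differs every time and is not reported (this point's axes are the lift's): see or feel for it.
- plate_edge (a point): Top of the lift's plate at the middle of its edge next to the rack (229 mm from the screw axis); it rises with the plate. Its height starts about 70 mm above the worktop.
- tier_edge (a point): Top of the rack's lowest white wire tier, at the middle of its edge facing the plate, 90 to 102 mm above the worktop, 10 to 25 mm beyond the plate's edge. The plate is level when plate_edge is at this height. The rack is fixed; its tiers are 260 mm long, the upper ones (120 and 240 mm higher) set back 90 and 120 mm.
- crank: The loose steel crank, 0.3 to 0.5 kg, standing on its socket's mouth on the worktop. Origin at the mouth's centre, z up, x along the arm to the knob. Socket body 40 x 40 x 34 mm; square socket 24 mm wide, 28 mm deep, open below, sides along x and y: on the shaft 1 mm play a side and about 5 degrees either way. Arm 16 mm wide, 26 to 32 mm up.
- crank_socket (a point): Centre of the mouth of the crank's socket, at its lowest face (the origin of the crank). Fully down on the shaft it lies on the collar point.
- crank_grip (a point): Centre of the crank's square grip block, 24 x 24 mm and 32 mm high, straight above the socket, 50 mm above its mouth; sides along the crank's x and y.
- knob_centre (a point): Centre of the crank's black round knob, 24 mm across and 34 mm high, upright, 65 mm from the socket's axis and 50 mm above the socket's mouth. It spins freely on its pin, so a gripper can hold it and go round without turning.
- pan_centre (a point): Centre of the loose small paella pan standing on the lift's plate, half-way up: 176 mm across the rim, 34 mm high, loop handles to 111 mm from the centre.
- pan: The same paella pan; origin at the centre of its underside, z up.
- saffron_pot: White ceramic saffron pot with lid, 64 mm across, 70 mm high, on the worktop; origin under its centre. A bystander.
- measuring_cup: Open steel measuring cup 68 mm across, 55 mm high, with a wire handle; origin under its centre. A bystander.
- squeezer: Chrome lemon squeezer, a dish 94 mm across with a ribless cone, 50 mm high; origin under its centre. A bystander.
Not all that is in view belongs to the job. Leave any green or red look-alike of the crank alone.

How it is judged:
On the way, in this order (a step that is already met when the one before it is completed fails the run):
1. the crank is fully down on the lift's square shaft, the plate still low (horizontal distance between crank_socket and shaft_collar below 0.006 m and z of crank_socket in the frame of jack below 0.156 m and angle between crank_socket's own z axis and vertical below 0.15 rad and z of plate_edge in the frame of tier_edge below -0.012 m), for 0.2 s.
2. the plate, wound up with the crank on the shaft, is level with the lowest tier (within 3 mm) (horizontal distance between crank_socket and shaft_collar below 0.006 m and z of crank_socket in the frame of jack below 0.156 m and angle between crank_socket's own z axis and vertical below 0.15 rad and z of plate_edge in the frame of tier_edge between -0.003 and 0.003 m), for 0.2 s.
At the end, for the whole second after the job is handed in: The plate's edge is within 3 mm of the height of the rack's lowest tier; the crank sits on the shaft with its socket's mouth within 6 mm of the collar; the pan stands upright on the plate; crank and pan are released and at rest (all of step 2 and linear speed of each of crank, pan below 0.02 m/s and angle between pan's own z axis and vertical below 0.06 rad and z of pan_centre in the frame of plate_edge between 0.01 and 0.024 m); the robot touches nothing.
It fails at once if the crank is forced against the lift (over 55 N) (contact force between crank and jack above 55 N).
It fails at once if the plate is raised over 5 mm while the crank is off the shaft (distance of plate_edge from where it was at the start of the episode above 0.005 m and horizontal distance between crank_socket and shaft_collar above 0.02 m).
It fails at once if the pan is shifted over 25 mm on the plate or tipped over 0.25 rad (angle between pan's own z axis and vertical above 0.25 rad or x of pan_centre in the frame of jack above 0.035 m or x of pan_centre in the frame of jack below -0.035 m or y of pan_centre in the frame of jack above 0.165 m or y of pan_centre in the frame of jack below 0.105 m).
It fails at once if the saffron pot, measuring cup or squeezer is pushed over 20 mm (distance of any of saffron_pot, measuring_cup, squeezer from where it was at the start of the episode above 0.02 m).
It also fails if it takes over 72 s, if anything falls off the work surface, if the arm or the gripper's body presses on something with over 40 N, if the wrist force passes 120 N, or if a joint passes its speed limit or range.

### The arm

A 6-joint arm with a two-finger parallel gripper is mounted at the origin on the work surface. World frame = base frame: x ahead of the robot, y to its left, z up, the work surface at z = 0. Lengths are in m, angles in rad, forces in N, time in s.
With the tool pointing down it reaches from about 0.35 to 0.775 m from the base axis. Payload 5.5 kg.
Tool frame: the origin (TCP) lies at the very end of the fingers, on their centre line; the grasp point (between the pads) lies 19 mm behind it (env.grip_depth is the distance from the TCP to the grasp point, in m); z points along the fingers, y is the direction in which the jaws open and shut (so a half turn about z gives the same grasp; the last joint's range is limited). The gripper opens to 85 mm and grips with 20 to 120 N. Pads are 22 mm wide; open, the fingers measure 114 mm over their backs; the gripper's body (76 mm by 85 mm) begins 54 mm behind the grasp point. The pads swing forward as they close: fully open they stand 13 mm farther back than shut.
Start: joints at [1.078, 0.313, 0.046, 1.304, 0, 1.431], TCP at [0.199, 0.54, 0.231] pointing down, gripper open.
Joint ranges: [-2.76, 2.76], [-0.86, 1.69], [-1.03, 1.26], [-2.2, 2.34], [-1.47, 1.5], [-3.14, 3.14]. Speed limits (rad/s): [2.57, 2.57, 3.14, 3.14, 3.14, 3.14].

### API

Orientations are given as a unit quaternion [w, x, y, z].
In Python, from workcell import env gives the robot as it stands.
- The arm moves only by the tool step_arm, never from a script. Its argument "series" is a list of rows, each a list of 3 entries, a list of its own where there are three numbers: the shift along the world's x, y, z in cm, then the turn about the world's z in rad, then the closure in counts, from 0 (fully open) to 255 (shut). A call has 1 to 5 rows; each row is the pose to reach, as a shift and turn from the pose measured when the call began; what a row does not reach only later rows make up. A row lasts 1/8 s, in which the tool goes at most 62.5 mm and 10.7 degrees, less where a joint would pass 70% of its speed; a pose out of reach is approached as far as the arm can. A call with a gripper value outside its range is refused whole. The fingers move at their own pace and stop on an object; "newtons" is the grip in N (left out, the last holds). Time passes only in rows, so rows that repeat a pose let the fingers close. It gives the time, the measured TCP pose, the force and the opening at its end, in the units of the state.
- env.get_state(): the state, without advancing time (a new reading comes with each control period).
- env.read_camera(name): name is "side" or "top"; returns a dict with "frame" (400x640x3 uint8, red, green, blue), "vertical_fov" (degrees; the focal length in pixels is half the picture's height over the tangent of half this angle, whatever the lens; pixels are square), "cx", "cy" (the principal point, pixels), "camera_from_world" (4x4, takes a point from world to camera coordinates). Camera axes: x right, y down, z forward; pixel columns grow to the right and rows downward; lengths in m; the calibration is good to about 2 mm. A picture is of the moment at which its call begins. There is no depth.
- env.hand_in(): hands the job in, once; it reports no verdict.
The state is a dict: "clock": time; "joint_pos": joint angles; "qvel": joint speeds; "tau": joint torques, N m; "tcp_pos": TCP position; "orientation": TCP orientation; "wrist_force": force on the tool from outside, world axes, zero at the start; "ft_torque": the same for the moment, N m; "finger_gap": finger opening in m.
Only numpy, scipy, OpenCV 4.12 (cv2) and the standard library are available. Lean on these libraries where they do the work, as an engineer would, in place of code of your own. Each camera call takes 0.05 s, during which the arm holds its last target.

## Working session

There is one attempt and no reset: what is moved stays moved. The work goes in short steps, Python scripts to look and compute and a tool call to move; the robot and the scene stay as the last step left them, time stands still between calls to the robot, and variables do not carry over. Pictures are saved under pics/ and viewed, and the job is handed in when it is done.

Besides the shell and the picture viewer there is one more tool, called after "Request:" as name(argument=value, ...), one argument or row to a line, values as JSON. step_arm: Moves the arm, as the interface text tells. Its arguments: {"type":"object","properties":{"series":{"type":"array"},"newtons":{"type":"number"}},"required":["series"]}

```bash
mkdir -p pics; ls; cat > h.py <<'E'
import numpy as np, cv2
from workcell import env
def save(name):
    out=[]
    for c in ("top","side"):
        r=env.read_camera(c)
        f=r["frame"][:,:,::-1]
        cv2.imwrite(f"pics/{name}_{c}.png",f)
        h=f.shape[0]; fl=h/2/np.tan(np.radians(r["vertical_fov"])/2)
        np.savez(f"pics/{name}_{c}.npz",f=fl,cx=r["cx"],cy=r["cy"],T=r["camera_from_world"])
def crop(name,c,x0,y0,x1,y1,k,out):
    f=cv2.imread(f"pics/{name}_{c}.png")[y0:y1,x0:x1]
    cv2.imwrite(f"pics/{out}.png",cv2.resize(f,None,fx=k,fy=k,interpolation=cv2.INTER_CUBIC))
def ray(name,c,u,v):
    d=np.load(f"pics/{name}_{c}.npz");T=d["T"];R=T[:3,:3];t=T[:3,3]
    return -R.T@t, R.T@np.array([(u-d["cx"])/d["f"],(v-d["cy"])/d["f"],1])
def tri(name,a,b):
    o1,d1=ray(name,"top",*a);o2,d2=ray(name,"side",*b)
    s=np.linalg.lstsq(np.c_[d1,-d2],o2-o1,rcond=None)[0]
    p=o1+s[0]*d1;q=o2+s[1]*d2
    return (p+q)/2,np.linalg.norm(p-q)
def onz(name,c,u,v,z):
    o,d=ray(name,c,u,v); return o+d*(z-o[2])/d[2]
def proj(name,c,p):
    d=np.load(f"pics/{name}_{c}.npz");T=d["T"]
    q=T[:3,:3]@np.array(p)+T[:3,3]
    return q[:2]/q[2]*d["f"]+[d["cx"],d["cy"]]
E
python3 - <<'E'
from h import *
save("a")
s=env.get_state(); print(s, env.grip_depth)
for c in("top","side"):
    d=np.load(f"pics/a_{c}.npz"); print(c,d["f"],d["cx"],d["cy"],d["T"])
E
```

```text
pics
{'clock': 0.1, 'joint_pos': array([ 1.07840471e+00,  3.13939667e-01,  4.51097877e-02,  1.30361725e+00,
       -9.27310107e-07,  1.43118578e+00]), 'qvel': array([ 7.53375300e-05, -2.63203641e-03,  1.31558336e-03,  5.00896206e-05,
       -1.78873040e-03, -7.69540733e-04]), 'tau': array([ 2.12931620e-03, -4.81728137e+01,  2.99242312e+01,  1.26943958e-02,
       -1.56245114e-04, -3.17110118e-05]), 'tcp_pos': array([0.1984658 , 0.53917918, 0.23049691]), 'orientation': array([-2.56068174e-04,  1.75477206e-01,  9.84483148e-01, -7.84677630e-04]), 'wrist_force': array([ 0.24328345, -1.24584076, -0.40641953]), 'ft_torque': array([-0.02360426,  0.04491566, -0.00724235]), 'finger_gap': 0.08552102943485534} 0.0187
top 503.4453088881504 320.98400734971995 196.9759527923637 [[-0.03247514 -0.99946913 -0.002613   -0.09932254]
 [-0.97814104  0.03231918 -0.20541563  0.54167093]
 [ 0.20539103 -0.00411502 -0.97867134  1.26158715]
 [ 0.          0.          0.          1.        ]]
side 414.75839360986515 312.4581359152973 194.36687696158998 [[ 0.99480048 -0.09901872  0.02381788 -0.51446088]
 [-0.0344666  -0.54740114 -0.8361603   0.06765979]
 [ 0.09583346  0.83099175 -0.54796776  1.09783099]
 [ 0.          0.          0.          1.        ]]
```

View pics/a_top.png

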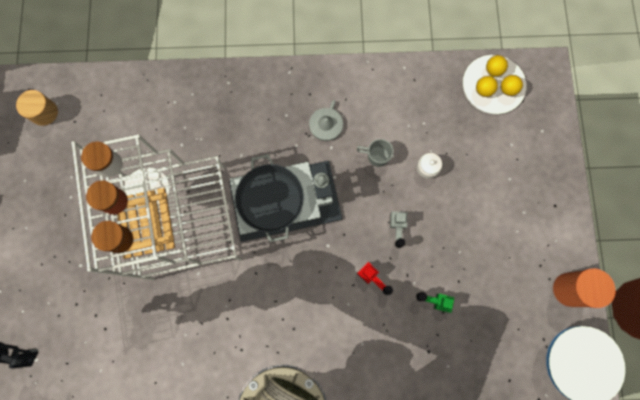

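View pics/a_side.png

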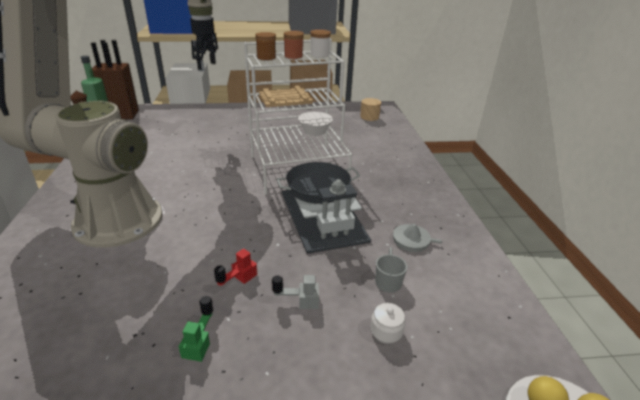

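The top view shows three candidates: a grey crank at (398,225) with its knob at (400,243), a red one at (370,273) and a green one at (440,302). The bare steel grey one fits the description. I'll confirm it in enlarged crops.

```bash
python3 - <<'E'
from h import *
crop("a","top",360,190,440,260,9,"c1")
crop("a","side",255,255,345,325,8,"c2")
crop("a","top",225,145,350,245,6,"c3")
crop("a","side",270,150,380,255,5,"c4")
E
```

```text
(no output)
```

View pics/c1.png

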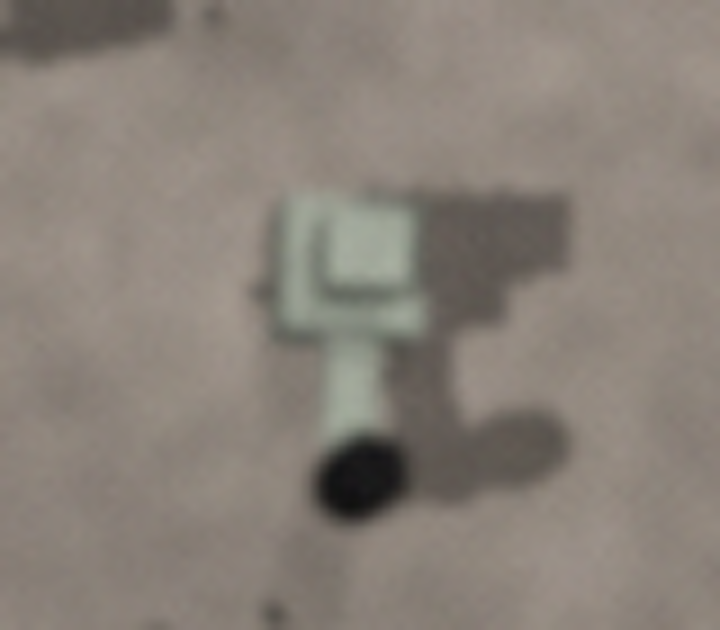

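View pics/c2.png

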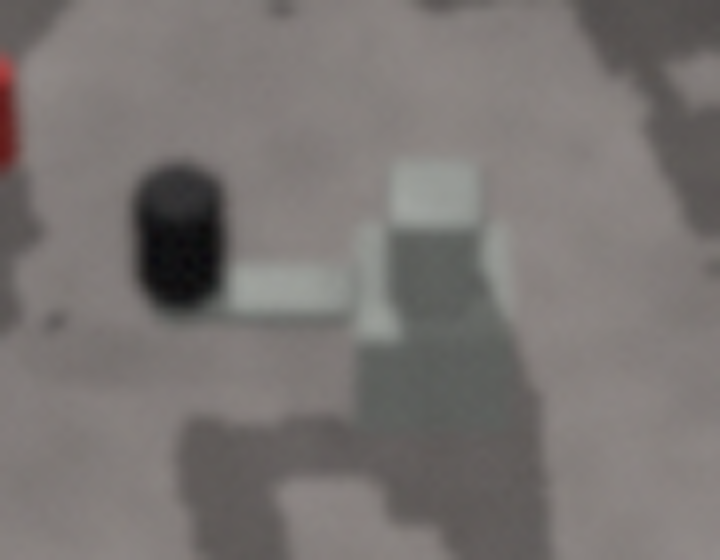

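View pics/c3.png

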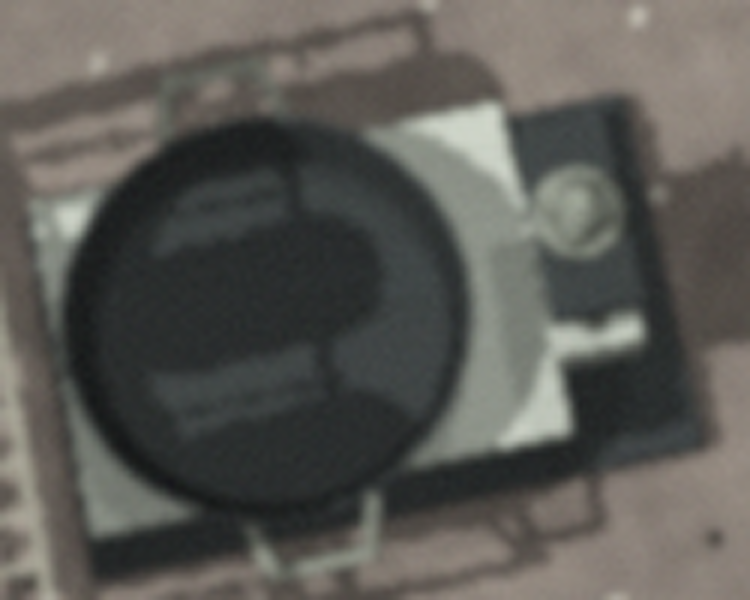

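View pics/c4.png

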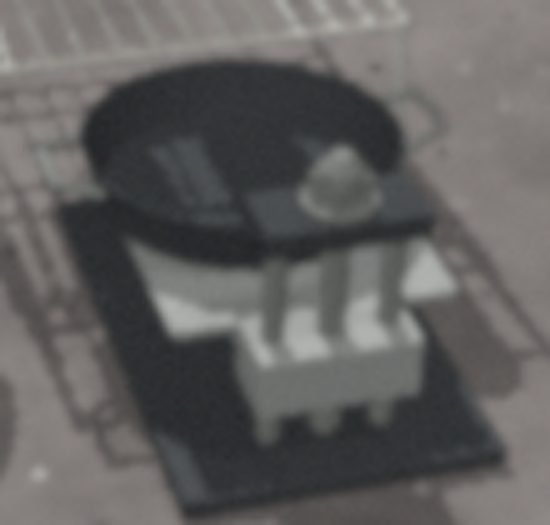

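```bash
python3 - <<'E'
from h import *
np.set_printoptions(precision=4,suppress=True)
k=lambda x,y,x0,y0,s:((x+.5)/s-.5+x0,(y+.5)/s-.5+y0)
def T(n,a,b): print(n,*tri("a",a,b))
T("grip top",k(371,244,360,190,9),k(436,193,255,255,8))
T("knob top",k(364,470,360,190,9),k(181,192,255,255,8))
T("nose tip",k(576,206,225,145,6),k(343,150,270,150,5))
print(onz("a","top",*k(580,212,225,145,6),.15),onz("a","side",*k(340,193,270,150,5),.15), onz("a","side",*k(343,150,270,150,5),.173))
# socket top corners (z .034) top view
for p in [(285,195),(278,335),(425,330)]: print("sock",onz("a","top",*k(*p,360,190,9),.034))
for p in [(330,210),(412,205),(410,278),(330,285)]: print("blk",onz("a","top",*k(*p,360,190,9),.066))
# base corners z .012
for p in [(625,95),(705,435),(95,570)]: print("base",onz("a","top",*k(*p,225,145,6),.012))
for p in [(185,510),(500,455),(65,205)]: print("base side",onz("a","side",*k(*p,270,150,5),.012))
# plate top 
print("plate",[onz("a","top",*k(*p,225,145,6),.07) for p in [(497,103),(575,432),(92,532),(40,200)]])
E
```

```text
grip top [ 0.477  -0.3205  0.0668] 0.0006267706906417911
knob top [ 0.4126 -0.3145  0.0659] 0.00033470035722497356
nose tip [ 0.5593 -0.1171  0.1748] 0.0036757173061557616
[ 0.561  -0.1186  0.15  ] [ 0.5615 -0.1144  0.15  ] [ 0.5618 -0.1134  0.173 ]
sock [ 0.4981 -0.3016  0.034 ]
sock [ 0.4567 -0.297   0.034 ]
sock [ 0.4568 -0.34    0.034 ]
blk [ 0.4877 -0.3095  0.066 ]
blk [ 0.4884 -0.3331  0.066 ]
blk [ 0.4673 -0.3311  0.066 ]
blk [ 0.466  -0.3082  0.066 ]
base [ 0.6493 -0.1419  0.012 ]
base [ 0.4904 -0.172   0.012 ]
base [0.4387 0.1008 0.012 ]
base side [ 0.4853 -0.1754  0.012 ]
base side [ 0.6453 -0.1455  0.012 ]
base side [0.4387 0.0978 0.012 ]
plate [array([ 0.6309, -0.0844,  0.07  ]), array([ 0.4838, -0.1138,  0.07  ]), array([0.4475, 0.0929, 0.07  ]), array([0.5938, 0.1156, 0.07  ])]
```

```bash
python3 - <<'E'
from h import *
np.set_printoptions(precision=4,suppress=True)
crop("a","top",60,120,250,290,4,"c5")
crop("a","side",230,20,370,200,3,"c6")
crop("a","top",305,163,337,193,20,"c7")
E
```

```text
(no output)
```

View pics/c5.png

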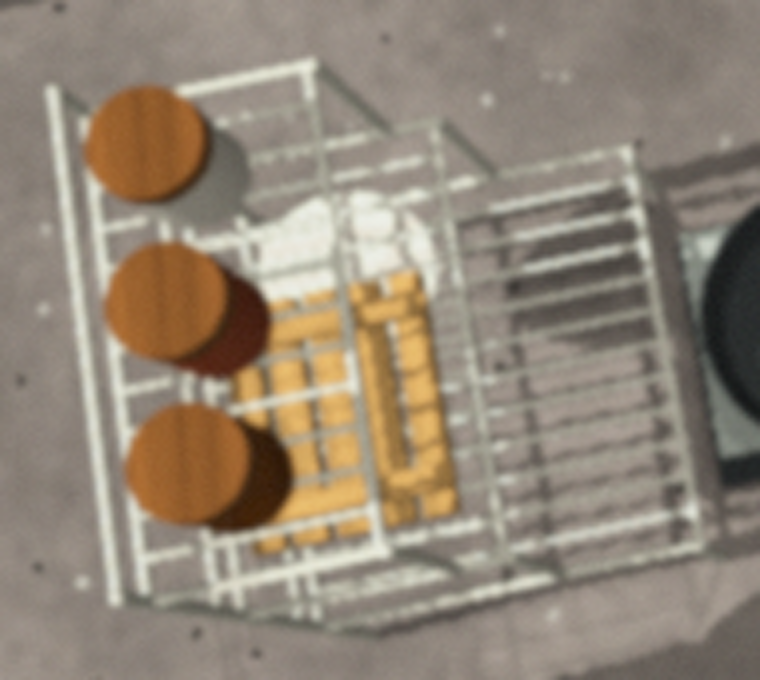

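View pics/c6.png

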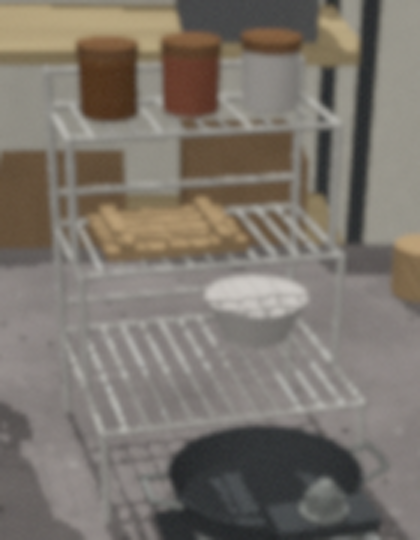

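View pics/c7.png

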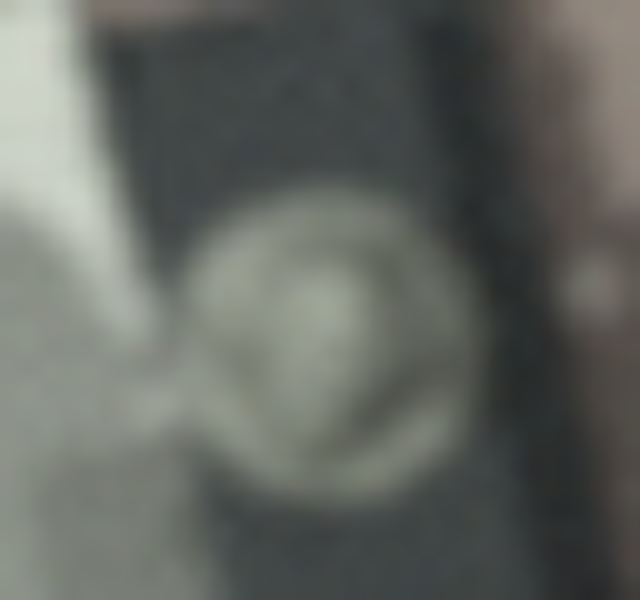

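```bash
python3 - <<'E'
from h import *
np.set_printoptions(precision=4,suppress=True)
k=lambda x,y,x0,y0,s:((x+.5)/s-.5+x0,(y+.5)/s-.5+y0)
T=lambda n,a,b: print(n,*tri("a",k(*a,60,120,4),k(*b,230,20,3)))
T("low far",(630,150),(362,402));T("low near",(706,545),(106,430))
T("mid far",(437,125),(343,250));T("mid near",(508,560),(97,270))
T("top far",(312,65),(340,122));T("top near",(385,552),(67,135))
E
```

```text
low far [0.6417 0.1463 0.1024] 9.924745319499088e-06
low near [0.3889 0.0966 0.1059] 0.0043429290599967816
mid far [0.6263 0.2329 0.2253] 0.005228958559164187
mid near [0.3792 0.1866 0.2263] 0.017303070046055684
top far [0.6223 0.2634 0.342 ] 0.0018048092251912856
top near [0.3657 0.2155 0.3448] 0.0002554883134551989
```

The rack's near side runs about 0.40 m from the base axis, so I'll swing around inside it.

Request:
step_arm(
  series=[
    [[-0.9, -6, 0], 0, 0],
    [[-1.4, -12, 0], 0, 0],
    [[0.1, -18, 0], 0, 0],
    [[3.6, -23, 0], 0, 0],
    [[6.6, -28, 0], 0, 0],
  ],
)

```text
clock: 0.72
tcp_pos: [0.2648, 0.2576, 0.2305]
orientation: [0.0, 0.175, 0.985, -0.001]
wrist_force: [1.8, 1.4, 0.3]
finger_gap: 0.0855
```

Request:
step_arm(
  series=[
    [[2.3, -4.8, 0], 0, 0],
    [[4.8, -9.3, 0], 0, 0],
    [[8, -14.8, 0], 0.1, 0],
    [[10, -20.8, 0], 0.2, 0],
    [[11, -26.8, 0], 0.27, 0],
  ],
)

```text
clock: 1.35
tcp_pos: [0.3754, -0.0123, 0.2303]
orientation: [0.0, 0.04, 0.999, -0.001]
wrist_force: [2.0, 0.6, -0.8]
finger_gap: 0.0855
```

Request:
step_arm(
  series=[
    [[2, -5.8, 0], 0, 60],
    [[4, -11.6, 0], 0, 60],
    [[6, -17.4, 0], 0, 60],
    [[8, -23.2, 0], 0, 60],
    [[9.5, -28.5, -2], 0, 60],
  ],
)

```text
clock: 1.98
tcp_pos: [0.4715, -0.3003, 0.211]
orientation: [0.002, 0.04, 0.999, -0.001]
wrist_force: [-0.4, -0.9, -0.4]
finger_gap: 0.0653
```

```bash
python3 - <<'E'
from h import *
s=env.get_state(); q=s["orientation"];print(s["tcp_pos"],q,s["finger_gap"],s["joint_pos"])
from scipy.spatial.transform import Rotation as R
r=R.from_quat([q[1],q[2],q[3],q[0]]).as_matrix(); print(np.degrees(np.arctan2(r[1,1],r[0,1])))
E
```

```text
[ 0.4715134  -0.30025972  0.21103408] [ 0.00166639  0.03985741  0.99920302 -0.00138867] 0.06529882451336366 [-7.10589005e-01  2.84874053e-01 -4.26040741e-02  1.23898112e+00
 -1.04212809e-04 -6.30853112e-01]
85.43119645858984
```

Request:
step_arm(
  series=[
    [[0.55, -2.0, -6], 0, 60],
    [[0.55, -2.0, -11], 0, 60],
    [[0.55, -2.0, -15], 0, 60],
    [[0.55, -2.0, -17.2], 0, 60],
    [[0.55, -2.0, -17.2], 0, 60],
  ],
)

```text
clock: 2.6
tcp_pos: [0.4753, -0.3188, 0.0366]
orientation: [-0.0, 0.04, 0.999, 0.0]
wrist_force: [0.4, -0.8, 0.0]
finger_gap: 0.0654
```

```bash
python3 - <<'E'
from h import *
save("b"); crop("b","side",240,180,360,320,4,"b1");print(env.get_state()["tcp_pos"])
E
```

```text
[ 0.47716661 -0.32037922  0.03942992]
```

View pics/b1.png

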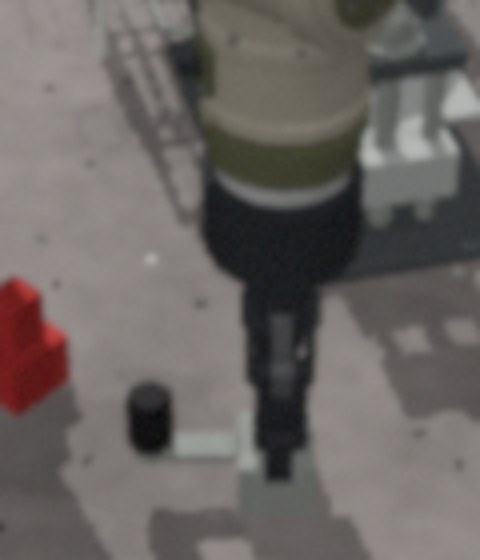

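The fingers straddle the block: finger at (280,450) in the crop, knob at (150,415). Closing now.

Request:
step_arm(
  series=[
    [[0, 0, 0], 0, 200],
    [[0, 0, 0], 0, 200],
    [[0, 0, 0], 0, 200],
    [[0, 0, 0], 0, 200],
    [[0, 0, 0], 0, 200],
  ],
  newtons=60,
)

```text
clock: 3.32
tcp_pos: [0.4779, -0.3208, 0.0407]
orientation: [0.003, 0.04, 0.999, -0.002]
wrist_force: [-0.9, 1.5, 6.7]
finger_gap: 0.0232
```

Request:
step_arm(
  series=[
    [[0, 0, 3], 0, 220],
    [[0, 0, 8], 0, 220],
    [[0, 0, 13], 0, 220],
    [[0, 0, 18], 0, 220],
    [[0, 0, 20], 0, 220],
  ],
  newtons=60,
)

```text
clock: 3.95
tcp_pos: [0.4785, -0.3214, 0.2438]
orientation: [0.004, 0.04, 0.999, -0.003]
wrist_force: [-0.2, 0.3, -3.8]
finger_gap: 0.0227
```

```bash
python3 - <<'E'
from h import *
save("d"); crop("d","side",220,130,360,250,5,"d1");crop("d","top",360,190,440,260,8,"d2");s=env.get_state();print(s["tcp_pos"],s["finger_gap"],s["wrist_force"])
print(proj("d","side",s["tcp_pos"]),proj("d","top",s["tcp_pos"]))
E
```

```text
[ 0.47869114 -0.32157178  0.24310274] 0.022675312291101486 [-0.24888861 -0.23280335 -3.93895486]
[312.10832643 207.71291478] [413.26316571 202.85313048]
```

View pics/d1.png

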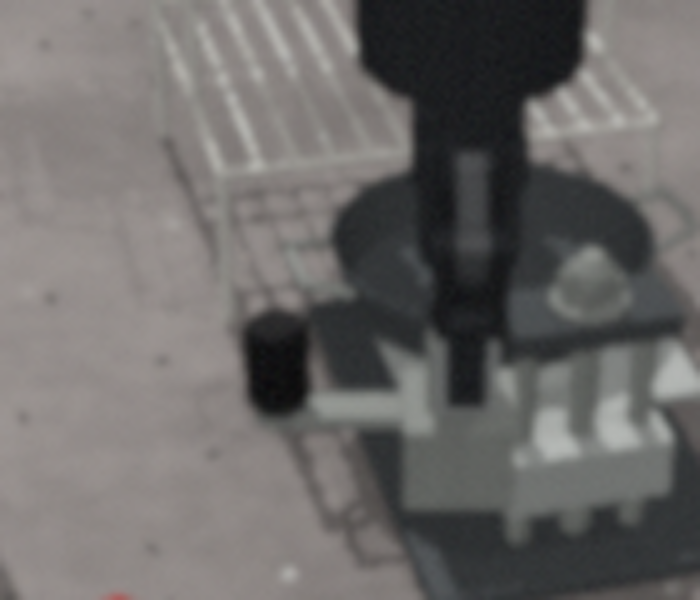

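View pics/d_top.png

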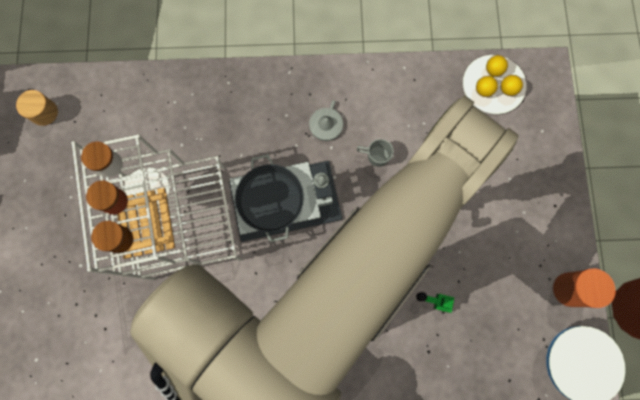

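View pics/d_side.png

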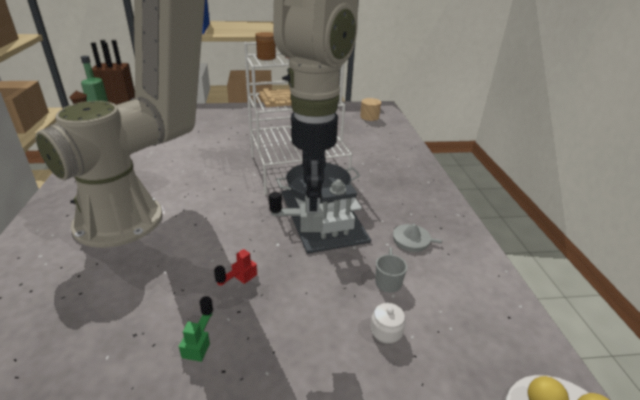

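Request:
step_arm(
  series=[
    [[1.6, 4.1, 0], 0.1, 220],
    [[3.3, 8.2, 0], 0.22, 220],
    [[4.9, 12.3, 0], 0.34, 220],
    [[6.6, 16.4, 0], 0.46, 220],
    [[8.2, 20.4, 0], 0.55, 220],
  ],
)

```text
clock: 4.68
tcp_pos: [0.5601, -0.1158, 0.2406]
orientation: [0.003, -0.235, 0.972, -0.001]
wrist_force: [0.2, -0.1, -3.7]
finger_gap: 0.0227
```

```bash
cat >> h.py <<'E'
from scipy.spatial.transform import Rotation as Ro
def yaw(q):
    r=Ro.from_quat([q[1],q[2],q[3],q[0]]).as_matrix(); return np.degrees(np.arctan2(r[1,1],r[0,1]))
E
python3 - <<'E'
from h import *
save("e"); crop("e","side",270,100,390,220,5,"e1");s=env.get_state();print(s["tcp_pos"],s["finger_gap"],s["wrist_force"],yaw(s["orientation"]))
E
```

```text
[ 0.56063588 -0.11334923  0.24067143] 0.02297269402831538 [-0.07080113 -0.84913261 -4.2104197 ] 117.3122373572788
```

View pics/e1.png

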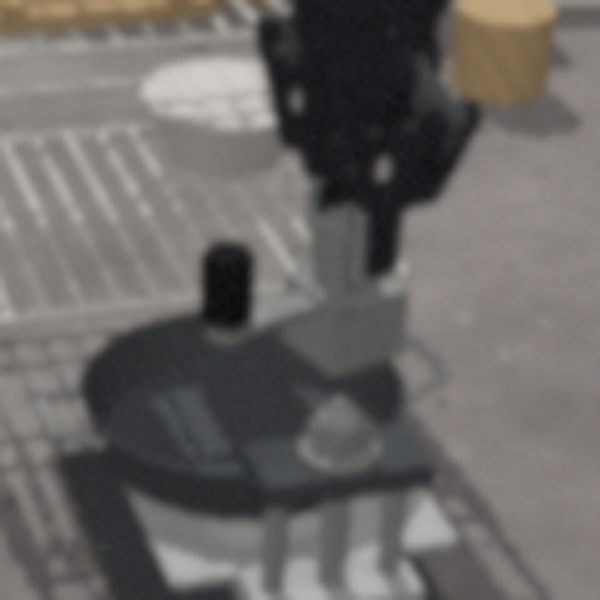

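View pics/e_top.png

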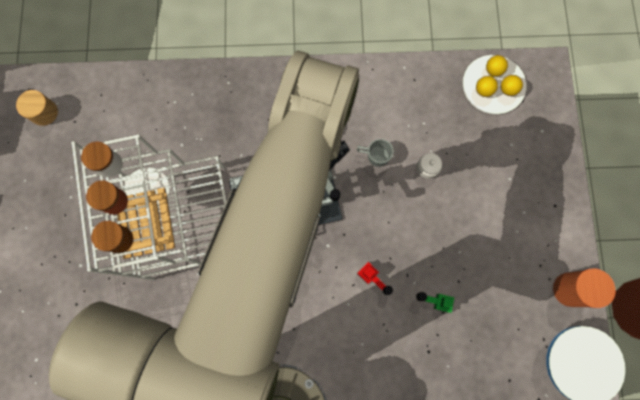

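```bash
python3 - <<'E'
from h import *
np.set_printoptions(precision=4,suppress=True)
k=lambda x,y,x0,y0,s:((x+.5)/s-.5+x0,(y+.5)/s-.5+y0)
print(onz("e","side",*k(345,342,270,100,5),.2025),onz("e","side",*k(340,397,270,100,5),.173),onz("e","side",*k(340,443,270,100,5),.15))
for p in [(.561,-.117,.173),(.561,-.117,.15),(.561,-.114,.2025)]:print((proj("e","side",p)-[270,100])*5)
s=env.get_state();print(s["tcp_pos"])
E
```

```text
[ 0.5614 -0.1109  0.2025] [ 0.5608 -0.1107  0.173 ] [ 0.5615 -0.1144  0.15  ]
[340.5083 402.0593]
[337.6775 443.988 ]
[343.2508 343.3709]
[ 0.5606 -0.1133  0.2407]
```

Request:
step_arm(
  series=[
    [[0.05, -0.2, -1], 0, 220],
    [[0.05, -0.2, -2], 0, 220],
    [[0.05, -0.2, -2.6], 0, 220],
    [[0.05, -0.2, -2.9], 0, 220],
    [[0.05, -0.2, -2.9], 0, 220],
  ],
)

```text
clock: 5.4
tcp_pos: [0.561, -0.1158, 0.2115]
orientation: [0.004, -0.236, 0.972, -0.0]
wrist_force: [0.3, 0.0, -4.2]
finger_gap: 0.0228
```

```bash
python3 - <<'E'
from h import *
save("f"); crop("f","side",270,100,390,220,5,"f1");s=env.get_state();print(s["tcp_pos"],s["finger_gap"],s["wrist_force"],s["ft_torque"],yaw(s["orientation"]))
E
```

```text
[ 0.56130219 -0.11564599  0.21205457] 0.022627267457265975 [ 0.31802796  0.35377246 -4.76096387] [ 0.01353259  0.00736642 -0.0121312 ] 117.28821972945754
```

View pics/f1.png

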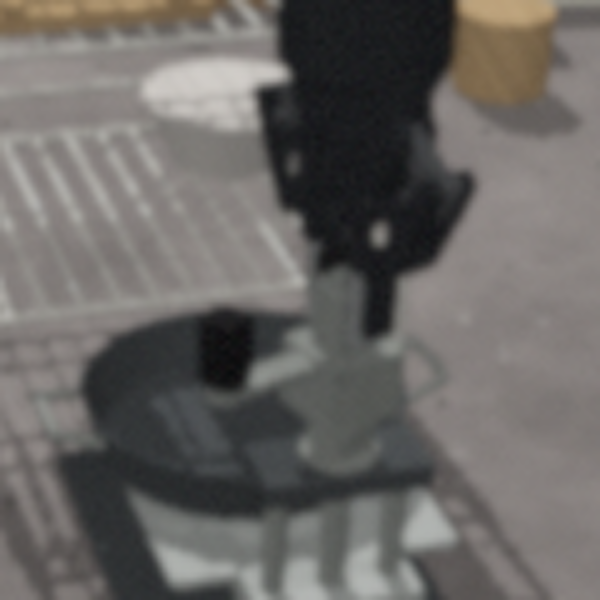

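Request:
step_arm(
  series=[
    [[0, 0, -0.2], 0, 220],
    [[0, 0, -0.4], 0, 220],
    [[0, 0, -0.6], 0, 220],
    [[0, 0, -0.6], 0, 220],
  ],
)

```text
clock: 6.0
tcp_pos: [0.5616, -0.1159, 0.206]
orientation: [0.004, -0.236, 0.972, -0.001]
wrist_force: [0.8, -1.0, -4.8]
finger_gap: 0.023
```

Request:
step_arm(
  series=[
    [[0, 0, -0.1], 0, 220],
    [[0, 0, -0.2], 0, 220],
    [[0, 0, -0.2], 0, 220],
  ],
)

```text
clock: 6.38
tcp_pos: [0.5617, -0.1161, 0.204]
orientation: [0.004, -0.236, 0.972, -0.001]
wrist_force: [1.5, -1.8, -3.7]
finger_gap: 0.0232
```

Request:
step_arm(
  series=[
    [[0.03, -0.05, -0.1], 0, 220],
    [[0.05, -0.08, -0.2], 0, 220],
    [[0.05, -0.08, -0.2], 0, 220],
  ],
)

```text
clock: 6.75
tcp_pos: [0.5619, -0.1167, 0.2017]
orientation: [0.004, -0.236, 0.972, -0.001]
wrist_force: [1.0, -0.1, -4.5]
finger_gap: 0.0227
```

Request:
step_arm(
  series=[
    [[0, 0, -0.1], 0, 220],
    [[0, 0, -0.2], 0, 220],
    [[0, 0, -0.2], 0, 220],
  ],
)

```text
clock: 7.12
tcp_pos: [0.5619, -0.1167, 0.1996]
orientation: [0.004, -0.236, 0.972, -0.001]
wrist_force: [0.8, 0.3, -3.4]
finger_gap: 0.023
```

Request:
step_arm(
  series=[
    [[0, 0, -0.1], 0, 220],
    [[0, 0, -0.2], 0, 220],
    [[0, 0, -0.2], 0, 220],
  ],
)

```text
clock: 7.5
tcp_pos: [0.562, -0.1167, 0.1975]
orientation: [0.004, -0.236, 0.972, -0.001]
wrist_force: [0.3, -0.4, -3.9]
finger_gap: 0.0226
```

```bash
python3 - <<'E'
from h import *
s=env.get_state();print(s["tcp_pos"],s["finger_gap"],s["wrist_force"],s["ft_torque"],yaw(s["orientation"]))
E
```

```text
[ 0.56196551 -0.11672637  0.1975083 ] 0.022598158920256874 [ 0.2921103  -0.36393144 -3.94109816] [-0.08691587 -0.17313072 -0.04161976] 117.28239298899341
```

Request:
step_arm(
  series=[
    [[0, 0, -0.1], 0, 220],
    [[0, 0, -0.2], 0, 220],
    [[0, 0, -0.2], 0, 220],
  ],
)

```text
clock: 7.88
tcp_pos: [0.562, -0.1167, 0.1954]
orientation: [0.004, -0.236, 0.972, -0.001]
wrist_force: [0.5, -1.1, -3.9]
finger_gap: 0.0229
```

Request:
step_arm(
  series=[
    [[0, 0, -0.1], 0, 220],
    [[0, 0, -0.2], 0, 220],
    [[0, 0, -0.2], 0, 220],
  ],
)

```text
clock: 8.25
tcp_pos: [0.562, -0.1167, 0.1933]
orientation: [0.004, -0.236, 0.972, -0.001]
wrist_force: [1.3, -0.4, -4.7]
finger_gap: 0.023
```

Request:
step_arm(
  series=[
    [[0, 0, -0.1], 0, 220],
    [[0, 0, -0.2], 0, 220],
    [[0, 0, -0.2], 0, 220],
  ],
)

```text
clock: 8.62
tcp_pos: [0.562, -0.1168, 0.1912]
orientation: [0.004, -0.236, 0.972, -0.001]
wrist_force: [0.9, -0.7, -4.7]
finger_gap: 0.0226
```

Request:
step_arm(
  series=[
    [[0, 0, -0.05], 0, 220],
    [[0, 0, -0.1], 0, 220],
    [[0, 0, -0.1], 0, 220],
  ],
)

```text
clock: 9.0
tcp_pos: [0.5621, -0.1167, 0.1907]
orientation: [0.004, -0.236, 0.972, -0.001]
wrist_force: [-0.5, 0.4, 1.4]
finger_gap: 0.0232
```

```bash
python3 - <<'E'
from h import *
save("g"); crop("g","side",270,100,390,220,5,"g1");s=env.get_state();print(s["tcp_pos"],s["finger_gap"],s["wrist_force"],s["ft_torque"],yaw(s["orientation"]))
E
```

```text
[ 0.56211681 -0.11671824  0.19074879] 0.022892857136853628 [-1.37777389  0.85179974  2.24241454] [ 0.05420655  0.23005788 -0.03546066] 117.28840966794564
```

View pics/g1.png

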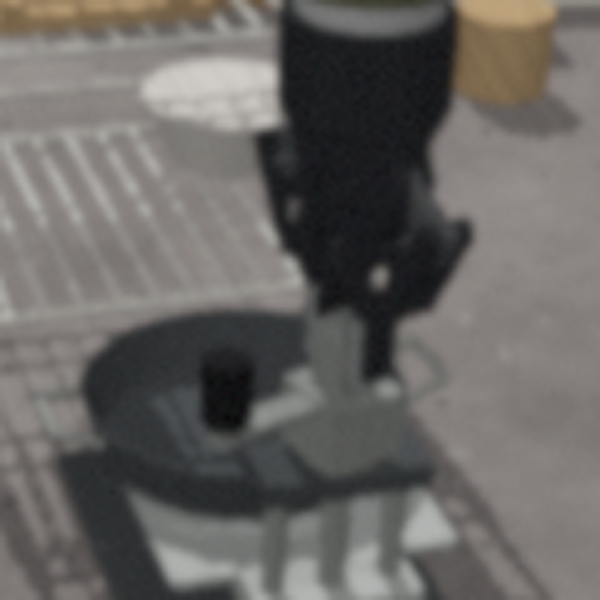

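Contact came at TCP z 0.1907, which puts the mouth at about 0.150. That is the collar height, and the socket hides the collar in view. The crank dropped in with no resistance. Releasing it and moving to the knob.

Request:
step_arm(
  series=[
    [[0, 0, 0], 0, 60],
    [[0, 0, 0], 0, 60],
    [[0, 0, 0], 0, 60],
    [[0, 0, 0], 0, 60],
  ],
)

```text
clock: 9.6
tcp_pos: [0.5621, -0.1167, 0.1907]
orientation: [0.004, -0.236, 0.972, -0.001]
wrist_force: [0.4, -0.3, 0.6]
finger_gap: 0.0654
```

Request:
step_arm(
  series=[
    [[0, 0, 2], 0, 60],
    [[0, 0, 5], 0, 60],
    [[-1, -0.5, 6], 0, 60],
    [[-4, -2, 6], 0, 60],
    [[-5.7, -3, 6], 0, 60],
  ],
)

```text
clock: 10.22
tcp_pos: [0.5034, -0.1471, 0.2502]
orientation: [0.004, -0.236, 0.972, -0.001]
wrist_force: [-0.3, -0.6, 0.1]
finger_gap: 0.0655
```

```bash
python3 - <<'E'
from h import *
save("i"); crop("i","side",270,100,390,220,5,"i1");s=env.get_state();print(s["tcp_pos"],s["finger_gap"],s["wrist_force"],s["ft_torque"],yaw(s["orientation"]))
E
```

```text
[ 0.50317239 -0.14748916  0.25040031] 0.06521134876916362 [-0.33072924  0.84285418  0.77106835] [-0.00668649  0.01971879 -0.02062089] 117.15936553725054
```

View pics/i1.png

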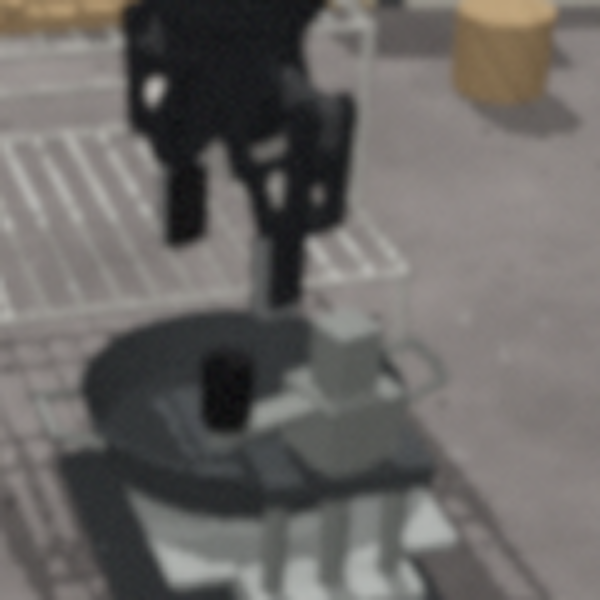

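View pics/i_top.png

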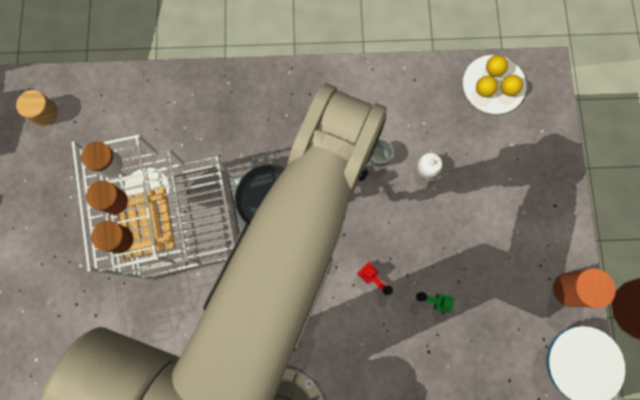

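```bash
python3 - <<'E'
from h import *
np.set_printoptions(precision=4,suppress=True)
k=lambda x,y,x0,y0,s:((x+.5)/s-.5+x0,(y+.5)/s-.5+y0)
print("knob",onz("i","side",*k(227,362,270,100,5),.217),"block",onz("i","side",*k(348,333,270,100,5),.216))
for p in [(.5042,-.1465,.217),(.562,-.1167,.216)]:print((proj("i","side",p)-[270,100])*5)
E
```

```text
knob [ 0.5025 -0.1507  0.217 ] block [ 0.5595 -0.1264  0.216 ]
[227.8464 355.1003]
[348.0933 320.2578]
```

```bash
cat >> h.py <<'E'
def overlay(name,c,pos,psi,x0,y0,x1,y1,k,out,extra=()):
    f=cv2.imread(f"pics/{name}_{c}.png")[y0:y1,x0:x1]
    f=cv2.resize(f,None,fx=k,fy=k,interpolation=cv2.INTER_CUBIC)
    R=np.array([[np.cos(psi),-np.sin(psi),0],[np.sin(psi),np.cos(psi),0],[0,0,1]])
    def P(p): 
        q=(proj(name,c,R@np.array(p)+pos)-[x0,y0]+.5)*k-.5; return tuple(int(round(v)) for v in q)
    def poly(pts,col): cv2.polylines(f,[np.array([P(p) for p in pts])],True,col,1,cv2.LINE_AA)
    for h,z in((.02,0),(.02,.034),(.012,.034),(.012,.066)): poly([(h,h,z),(h,-h,z),(-h,-h,z),(-h,h,z)],(0,255,255))
    for z in(.033,.067): poly([(.065+.012*np.cos(t),.012*np.sin(t),z) for t in np.linspace(0,6.28,24)],(0,255,0))
    cv2.imwrite(f"pics/{out}.png",f)
E
python3 - <<'E'
from h import *
overlay("i","side",np.array([.562,-.1167,.150]),np.radians(207.3),290,140,380,210,8,"i2")
overlay("a","side",np.array([.477,-.3205,0]),np.radians(175.4),255,255,345,325,8,"i3")
E
```

```text
(no output)
```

View pics/i2.png

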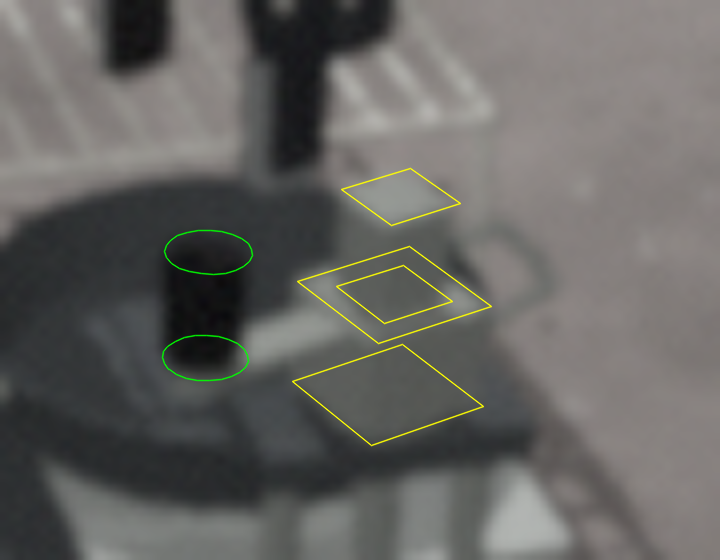

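View pics/i3.png

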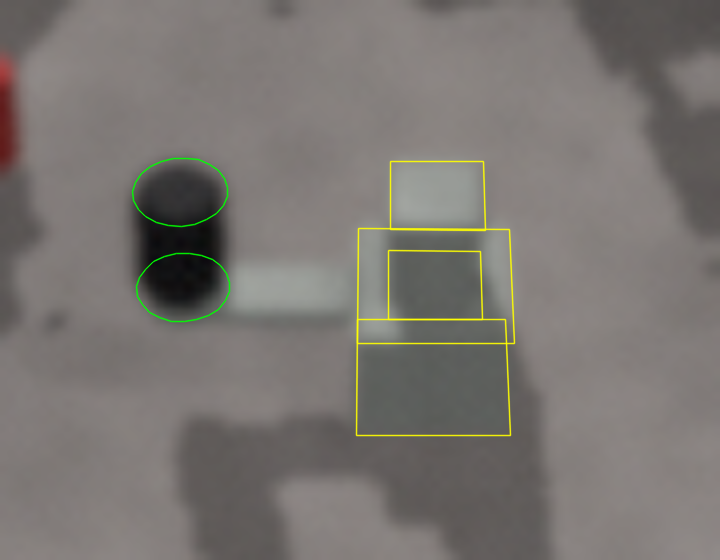

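The overlay matches: the crank is seated at mouth z about 0.150. Now gripping the knob.

Request:
step_arm(
  series=[
    [[0.05, 0.07, -2.5], 0, 60],
    [[0.05, 0.07, -5], 0, 60],
    [[0.05, 0.07, -6.2], 0, 60],
    [[0.05, 0.07, -6.2], 0, 150],
    [[0.05, 0.07, -6.2], 0, 220],
  ],
  newtons=30,
)

```text
clock: 10.95
tcp_pos: [0.5043, -0.147, 0.1892]
orientation: [0.004, -0.235, 0.972, -0.001]
wrist_force: [0.8, 0.8, -0.3]
finger_gap: 0.0295
```

Request:
step_arm(
  series=[
    [[0, 0, 0], 0, 220],
    [[0, 0, 0], 0, 220],
    [[0, 0, 0], 0, 220],
  ],
  newtons=30,
)

```text
clock: 11.32
tcp_pos: [0.5045, -0.1471, 0.1895]
orientation: [0.004, -0.235, 0.972, -0.001]
wrist_force: [-0.9, -1.4, 0.9]
finger_gap: 0.023
```

```bash
python3 - <<'E'
from h import *
save("j"); crop("j","side",270,100,390,220,5,"j1");s=env.get_state();print(s["tcp_pos"],s["finger_gap"],s["wrist_force"],s["ft_torque"],yaw(s["orientation"]))
E
```

```text
[ 0.50452113 -0.14713506  0.18954697] 0.022907479359654644 [-0.65672846 -0.55576017  0.76465107] [-0.07378449  0.09895486  0.01996119] 117.16485522520716
```

View pics/j1.png

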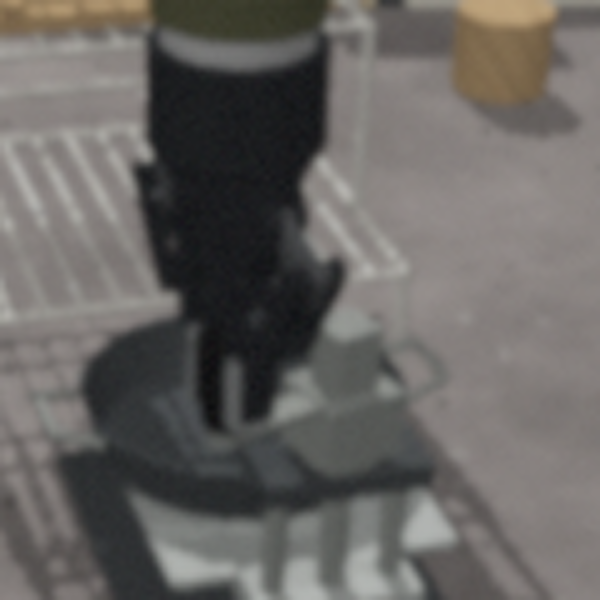

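```bash
cat > rows.py <<'E'
import sys
from h import *
s=env.get_state();p=s["tcp_pos"]
c=np.array([.562,-.1167]);a=float(sys.argv[1]);st=float(sys.argv[2]) if len(sys.argv)>2 else 20
th0=np.degrees(np.arctan2(*(p[:2]-c)[::-1]))
print(p,th0,np.hypot(*(p[:2]-c)),s["wrist_force"])
for i in range(1,6):
    t=np.radians(a-st*i); q=c+.065*np.array([np.cos(t),np.sin(t)])-p[:2]; print(a-st*i,np.round(q*100,2),round((.1895-p[2])*100,2))
E
python3 rows.py 208
```

```text
[ 0.50452113 -0.14713506  0.18954697] -152.0987835615403 0.0650393225605456 [-0.65672846 -0.55576017  0.76465107]
188.0 [-0.69  2.14] -0.0
168.0 [-0.61  4.39] -0.0
148.0 [0.24 6.49] -0.0
128.0 [1.75 8.17] -0.0
108.0 [3.74 9.23] -0.0
```

Request:
step_arm(
  series=[
    [[-0.42, 1.05, 0], 0, 220],
    [[-0.69, 2.14, 0], 0, 220],
    [[-0.69, 2.14, 0], 0, 220],
  ],
)

```text
clock: 11.8
tcp_pos: [0.4974, -0.1245, 0.1896]
orientation: [0.005, -0.236, 0.972, -0.001]
wrist_force: [0.3, -0.9, -0.3]
finger_gap: 0.0228
```

```bash
python3 rows.py 188
```

```text
[ 0.49742761 -0.12454789  0.18964012] -173.07046424280213 0.06504753953110229 [ 0.25471865 -0.94573374 -0.30987876]
168.0 [0.1  2.14] -0.01
148.0 [0.94 4.23] -0.01
128.0 [2.46 5.91] -0.01
108.0 [4.45 6.97] -0.01
88.0 [6.68 7.28] -0.01
```

Request:
step_arm(
  series=[
    [[0.1, 2.14, 0], 0, 220],
    [[0.94, 4.23, 0], 0, 220],
    [[2.46, 5.91, 0], 0, 220],
    [[4.45, 6.97, 0], 0, 220],
    [[6.68, 7.28, 0], 0, 220],
  ],
)

```text
clock: 12.42
tcp_pos: [0.5631, -0.0511, 0.1893]
orientation: [0.003, -0.236, 0.972, -0.001]
wrist_force: [-3.6, -7.8, -0.9]
finger_gap: 0.0226
```

```bash
python3 rows.py 88
```

```text
[ 0.56310228 -0.05106937  0.18927732] 89.03779888106341 0.06563988634884535 [-3.63726266 -7.76463415 -0.93017134]
68.0 [ 2.32 -0.54] 0.02
48.0 [ 4.24 -1.73] 0.02
28.0 [ 5.63 -3.51] 0.02
8.0 [ 6.33 -5.66] 0.02
-12.0 [ 6.25 -7.91] 0.02
```

Request:
step_arm(
  series=[
    [[2.3, -0.6, 0], 0, 220],
    [[4.24, -1.8, 0], 0, 220],
    [[5.63, -3.55, 0], 0, 220],
    [[6.33, -5.7, 0], 0, 220],
    [[6.25, -7.95, 0], 0, 220],
  ],
)

```text
clock: 13.05
tcp_pos: [0.6258, -0.1306, 0.1892]
orientation: [0.003, -0.237, 0.972, -0.0]
wrist_force: [-2.6, 4.5, 1.3]
finger_gap: 0.0229
```

```bash
python3 rows.py -12
```

```text
[ 0.6258009  -0.13063278  0.18918993] -12.318799423888791 0.06530449282689521 [-2.61398641  4.45317602  1.33121439]
-32.0 [-0.87 -2.05] 0.03
-52.0 [-2.38 -3.73] 0.03
-72.0 [-4.37 -4.79] 0.03
-92.0 [-6.61 -5.1 ] 0.03
-112.0 [-8.82 -4.63] 0.03
```

Request:
step_arm(
  series=[
    [[-0.87, -2.05, 0], 0, 220],
    [[-2.38, -3.73, 0], 0, 220],
    [[-4.37, -4.79, 0], 0, 220],
    [[-6.61, -5.1, 0], 0, 220],
    [[-8.82, -4.63, 0], 0, 220],
  ],
)

```text
clock: 13.68
tcp_pos: [0.5368, -0.1775, 0.1891]
orientation: [0.005, -0.236, 0.972, 0.0]
wrist_force: [7.4, 8.0, -3.4]
finger_gap: 0.0227
```

```bash
python3 rows.py -112; python3 - <<'E'
from h import *
save("k");crop("k","side",240,120,390,240,5,"k1")
E
```

```text
[ 0.53677592 -0.17745444  0.18912822] -112.54728855192383 0.06578264669891387 [ 7.39277662  8.03750789 -3.44109949]
-132.0 [-1.83  1.25] 0.04
-152.0 [-3.22  3.02] 0.04
-172.0 [-3.91  5.17] 0.04
-192.0 [-3.84  7.43] 0.04
-212.0 [-2.99  9.52] 0.04
```

View pics/k1.png

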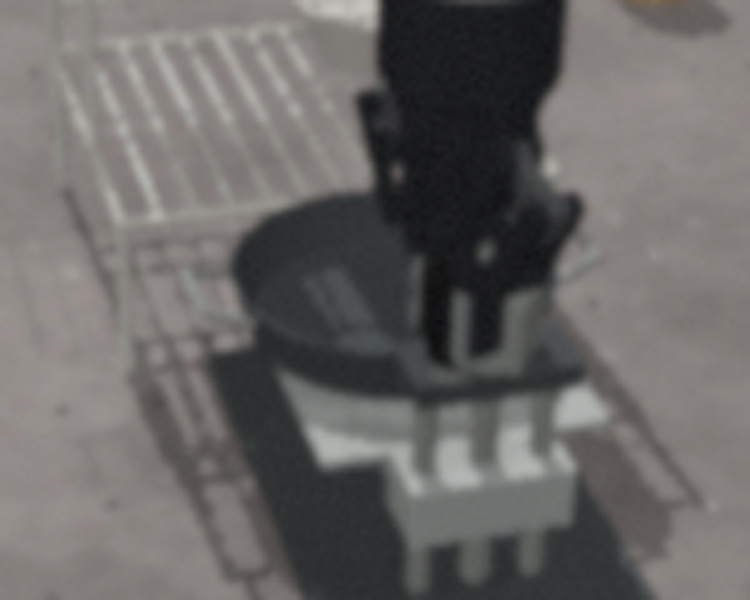

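```bash
python3 - <<'E'
from h import *
np.set_printoptions(precision=4,suppress=True)
crop("a","side",288,180,368,225,9,"m1")
crop("a","side",250,130,360,200,7,"m2")
crop("a","top",205,135,265,270,5,"m3")
E
```

```text
(no output)
```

View pics/m1.png

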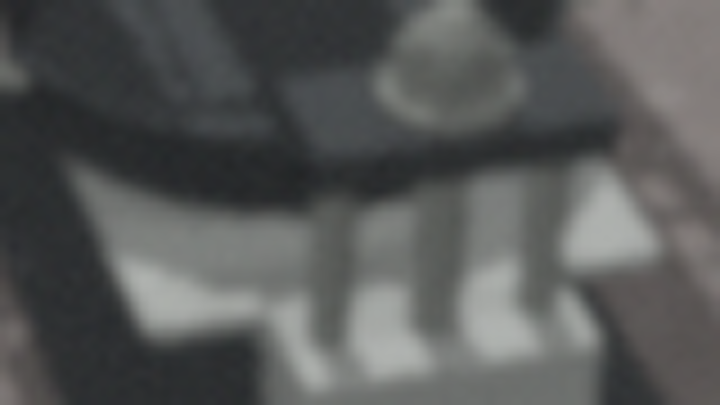

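View pics/m2.png

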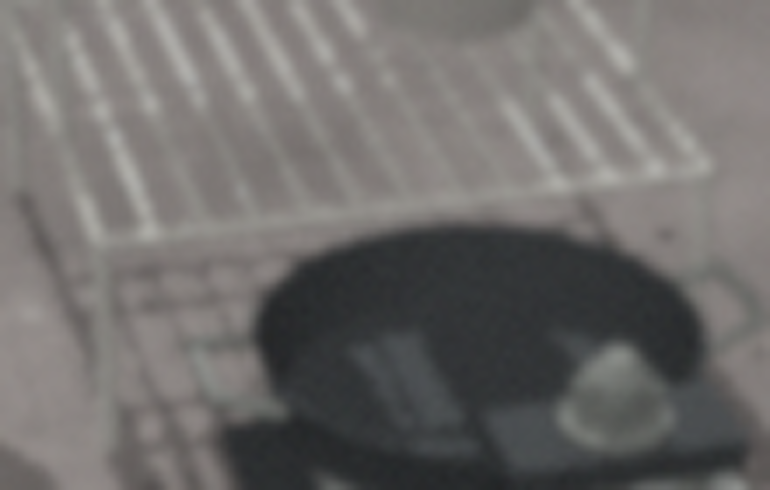

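View pics/m3.png

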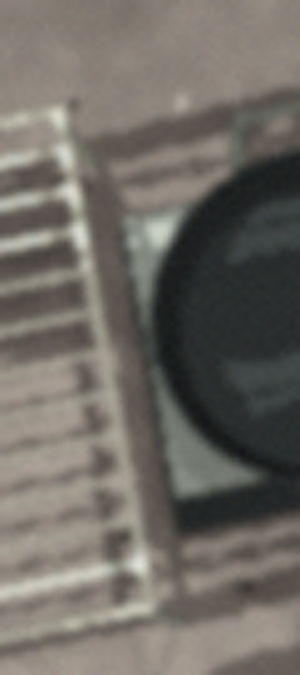

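```bash
python3 - <<'E'
from h import *
np.set_printoptions(precision=4,suppress=True)
k=lambda x,y,x0,y0,s:((x+.5)/s-.5+x0,(y+.5)/s-.5+y0)
T=lambda n,a,b: print(n,*tri("a",a,b))
T("tier far",k(70,108,205,135,5),k(708,165,250,130,7))
T("tier near",k(158,602,205,135,5),k(100,238,250,130,7))
T("plate A",k(575,432,225,145,6),k(148,337,288,180,9))
T("plate B",k(497,103,225,145,6),k(657,252,288,180,9))
# base corners for bias
T("base1",k(625,95,225,145,6),k(500,455,270,150,5))
T("base2",k(705,435,225,145,6),k(185,508,270,150,5))
E
```

```text
tier far [0.6422 0.1417 0.1067] 0.0010480589379640365
tier near [0.3884 0.0963 0.1047] 0.001161484956441703
plate A [ 0.4837 -0.1138  0.0695] 0.0004918171950046197
plate B [ 0.6301 -0.0844  0.0704] 0.0013753212940893383
base1 [ 0.6482 -0.1418  0.0093] 0.0036077531588438786
base2 [ 0.4881 -0.1721  0.0109] 0.004959590171086094
```

Request:
step_arm(
  series=[
    [[-1.83, 1.25, 0], 0, 220],
    [[-3.22, 3.02, 0], 0, 220],
    [[-3.91, 5.17, 0], 0, 220],
    [[-3.84, 7.43, 0], 0, 220],
    [[-2.99, 9.5, 0], 0, 220],
  ],
)

```text
clock: 14.4
tcp_pos: [0.505, -0.0842, 0.1895]
orientation: [0.004, -0.235, 0.972, -0.003]
wrist_force: [5.5, -7.6, -4.9]
finger_gap: 0.0226
```

```bash
python3 rows.py -212
```

```text
[ 0.50496787 -0.08421668  0.18951233] 150.33581247104138 0.06563405878242325 [ 5.46317011 -7.56748099 -4.94941212]
-232.0 [1.7  1.87] -0.0
-252.0 [3.69 2.93] -0.0
-272.0 [5.93 3.25] -0.0
-292.0 [8.14 2.78] -0.0
-312.0 [10.05  1.58] -0.0
```

Request:
step_arm(
  series=[
    [[1.7, 1.85, 0], 0, 220],
    [[3.69, 2.88, 0], 0, 220],
    [[5.93, 3.18, 0], 0, 220],
    [[8.1, 2.72, 0], 0, 220],
    [[10.0, 1.54, 0], 0, 220],
  ],
)

```text
clock: 15.02
tcp_pos: [0.6044, -0.0677, 0.1898]
orientation: [0.004, -0.236, 0.972, -0.001]
wrist_force: [0.0, 4.7, 0.4]
finger_gap: 0.0229
```

```bash
python3 rows.py -312
```

```text
[ 0.60441699 -0.06766739  0.18981117] 49.13767076847348 0.06483361520689629 [0.04618598 4.70660151 0.36273023]
-332.0 [ 1.5  -1.85] -0.03
-352.0 [ 2.2 -4. ] -0.03
-372.0 [ 2.12 -6.25] -0.03
-392.0 [ 1.27 -8.35] -0.03
-412.0 [ -0.24 -10.03] -0.03
```

Request:
step_arm(
  series=[
    [[1.5, -1.85, 0], 0, 220],
    [[2.2, -4.0, 0], 0, 220],
    [[2.12, -6.25, 0], 0, 220],
    [[1.27, -8.35, 0], 0, 220],
    [[-0.24, -10.0, 0], 0, 220],
  ],
)

```text
clock: 15.65
tcp_pos: [0.6006, -0.1691, 0.1897]
orientation: [0.004, -0.235, 0.972, -0.001]
wrist_force: [0.1, 6.3, -1.3]
finger_gap: 0.0228
```

```bash
python3 rows.py -412
```

```text
[ 0.60061901 -0.16906751  0.18965448] -53.59266265282052 0.06506753382257847 [ 0.08631117  6.31599432 -1.2665805 ]
-432.0 [-1.85 -0.95] -0.02
-452.0 [-4.09 -1.26] -0.02
-472.0 [-6.3  -0.79] -0.02
-492.0 [-8.21  0.41] -0.02
-512.0 [-9.6   2.19] -0.02
```

Request:
step_arm(
  series=[
    [[-1.85, -0.92, 0], 0, 220],
    [[-4.09, -1.22, 0], 0, 220],
    [[-6.3, -0.75, 0], 0, 220],
    [[-8.18, 0.43, 0], 0, 220],
    [[-9.55, 2.2, 0], 0, 220],
  ],
)

```text
clock: 16.27
tcp_pos: [0.5046, -0.1482, 0.1897]
orientation: [0.005, -0.234, 0.972, -0.002]
wrist_force: [11.8, 2.7, -7.3]
finger_gap: 0.0227
```

Request:
step_arm(
  series=[
    [[0, 0, 0], 0, 220],
  ],
)

```text
clock: 16.4
tcp_pos: [0.5041, -0.1476, 0.1897]
orientation: [0.007, -0.235, 0.972, -0.002]
wrist_force: [8.1, 4.5, -5.9]
finger_gap: 0.0226
```

```bash
python3 rows.py -512; python3 - <<'E'
from h import *
save("n");crop("n","side",240,120,390,240,5,"n1")
E
```

```text
[ 0.50409568 -0.14763632  0.18968127] -151.88591706275977 0.06565032808595204 [ 8.07897338  4.46332883 -5.87927111]
-532.0 [-0.65  2.19] -0.02
-552.0 [-0.57  4.45] -0.02
-572.0 [0.28 6.54] -0.02
-592.0 [1.79 8.22] -0.02
-612.0 [3.78 9.28] -0.02
```

View pics/n1.png

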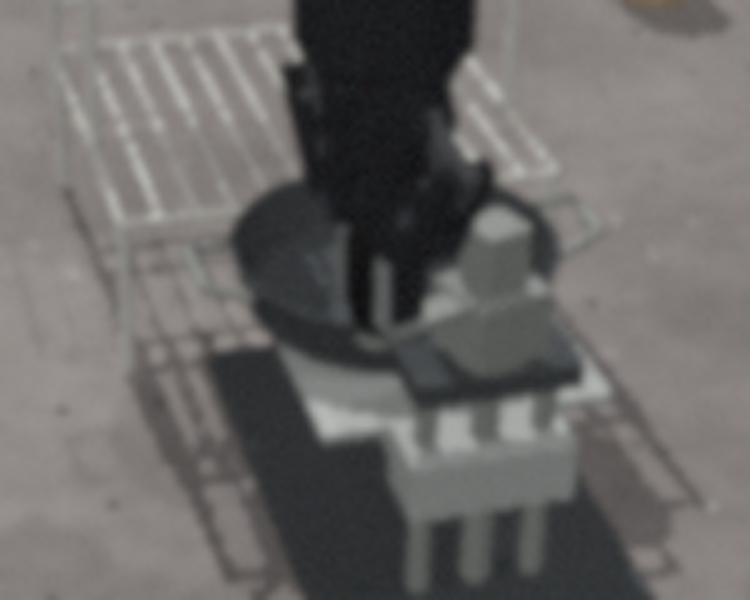

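View pics/n_top.png

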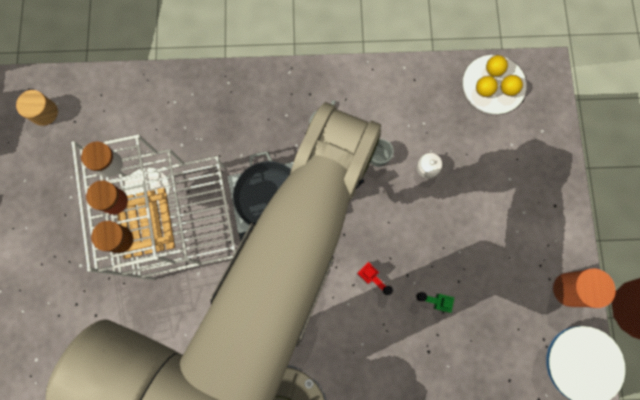

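```bash
python3 - <<'E'
from h import *
def tile(c,pts,out,w=16,k=14):
    f=cv2.imread(f"pics/a_{c}.png"); T=[]
    for u,v in pts:
        g=f[v-w//2:v+w//2,u-w//2:u+w//2]; g=cv2.resize(g,None,fx=k,fy=k,interpolation=cv2.INTER_CUBIC)
        g=cv2.convertScaleAbs(g,alpha=1.2,beta=0)
        for i in range(0,w,2): cv2.putText(g,str(u-w//2+i),(int((i+.5)*k)-8,8),0,.28,(0,0,255),1); cv2.putText(g,str(v-w//2+i),(0,int((i+.5)*k)+3),0,.28,(0,0,255),1); cv2.circle(g,(int((i+.5)*k),12),1,(0,0,255),-1)
        T.append(cv2.copyMakeBorder(g,2,2,2,2,cv2.BORDER_CONSTANT,value=(255,0,0)))
    cv2.imwrite(f"pics/{out}.png",np.vstack([np.hstack(T[:3]),np.hstack(T[3:])]))
tile("side",[(351,154),(344,103),(343,61),(264,164),(262,110),(252,65)],"t1")
tile("top",[(218,156),(170,151),(138,136),(236,255),(187,260),(156,258)],"t2")
E
```

```text
(no output)
```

View pics/t1.png

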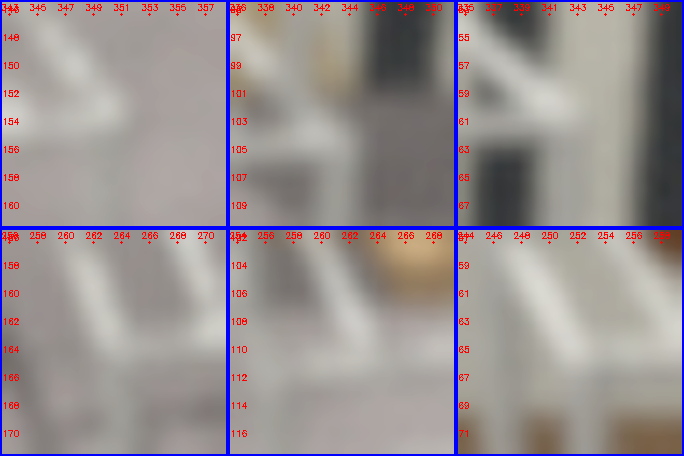

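View pics/t2.png

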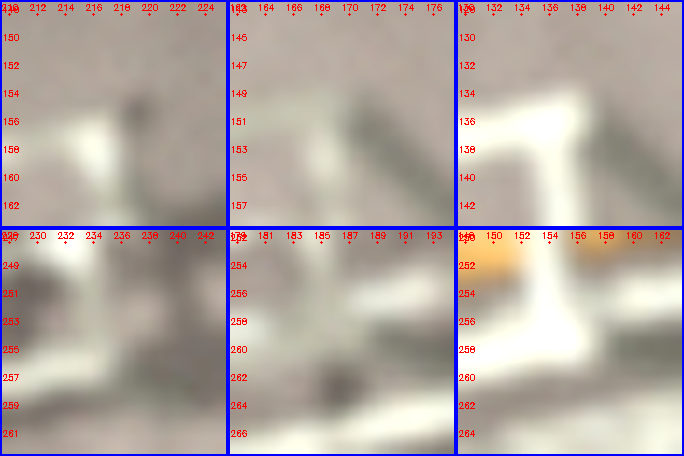

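```bash
python3 - <<'E'
from h import *
from scipy.optimize import least_squares
np.set_printoptions(precision=4,suppress=True)
side=np.array([(350.3,153.5),(342.5,105),(342,60.3),(263.8,164.3),(263.3,110.5),(252,65.3)])
top=np.array([(216.5,157),(168.5,150.5),(137,135.8),(234.5,256.3),(185.5,259.5),(155,258.3)])
for a,b in zip(top,side): print(*tri("a",a,b))
def model(p,L):
    x,y,yw,z=p; ex=np.array([np.cos(yw),np.sin(yw)]);ey=np.array([-ex[1],ex[0]])
    out=[]
    for s in(1,-1):
        for sb,dz in((0,0),(.09,.12),(.12,.24)):
            q=np.array([x,y])+s*L/2*ex+sb*ey; out.append([*q,z+dz])
    return np.array(out)
for use in("both","both+off"):
  def res(p):
    M=model(p[:4],.256+p[8]*0); r=[]
    o=p[4:8] if use!="both" else np.zeros(4)
    for m,t,s in zip(M,top,side):
        r+=list(proj("a","top",m)+o[:2]-t)+list(proj("a","side",m)+o[2:]-s)
    return np.r_[r,p[4:8]/1.0*1.0,p[8]]
  s=least_squares(res,[.515,.12,.187,.1,0,0,0,0,0]); print(use,s.x, s.cost); print(np.round(res(s.x)[:24].reshape(6,4),1))
E
```

```text
[0.642  0.148  0.1021] 0.00026355353947583567
[0.6258 0.2358 0.2189] 0.001272340426016219
[0.621  0.2646 0.3422] 0.0010097376064642947
[0.387  0.1016 0.0994] 0.0010268745563256163
[0.3813 0.1904 0.2221] 0.020031596095101013
[0.365  0.218  0.3423] 0.0011042669092828964
both [0.5156 0.124  0.1782 0.1013 0.     0.     0.     0.     0.    ] 25.039729020104883
[[ 0.6  0.3 -0.1  0.4]
 [-0.1  0.   0.2 -0.8]
 [ 0.1  0.7 -0.1  0.2]
 [-0.1 -1.4  0.7 -0.6]
 [-0.1 -1.1 -6.2  0.9]
 [-0.5 -1.9  1.1  0.2]]
both+off [0.5153 0.1239 0.1788 0.1023 0.0686 0.4071 0.7286 0.21   0.    ] 22.830414997122702
[[ 0.6  0.7  0.6  0.4]
 [-0.1  0.5  0.8 -0.9]
 [-0.   1.1  0.5  0.1]
 [ 0.  -0.9  1.3 -0.6]
 [-0.  -0.5 -5.6  0.8]
 [-0.5 -1.3  1.6  0.1]]
```

Request:
step_arm(
  series=[
    [[-0.65, 2.15, 0], 0, 220],
    [[-0.57, 4.3, 0], 0, 220],
    [[0.25, 6.45, 0], 0, 220],
    [[1.35, 7.85, 0], 0, 220],
    [[1.35, 7.85, 0], 0, 220],
  ],
)

```text
clock: 17.12
tcp_pos: [0.5172, -0.0693, 0.1894]
orientation: [0.006, -0.235, 0.972, -0.002]
wrist_force: [-1.6, -0.5, 2.2]
finger_gap: 0.0231
```

```bash
python3 rows.py -587
```

```text
[ 0.51716815 -0.06925972  0.18936341] 133.38074568541325 0.06527231375945813 [-1.55604559 -0.50666586  2.20760446]
-607.0 [1.94 1.24] 0.01
-627.0 [4.14 1.75] 0.01
-647.0 [6.38 1.47] 0.01
-667.0 [8.39 0.45] 0.01
-687.0 [ 9.93 -1.2 ] 0.01
```

Request:
step_arm(
  series=[
    [[0, 0, 0], 0, 120],
    [[0, 0, 0], 0, 120],
    [[0, 0, 0], 0, 120],
    [[0, 0, 2.5], 0, 120],
    [[0, 0, 6], 0, 120],
  ],
)

```text
clock: 17.75
tcp_pos: [0.5164, -0.0693, 0.2491]
orientation: [0.005, -0.235, 0.972, -0.001]
wrist_force: [0.0, -0.2, 0.4]
finger_gap: 0.0452
```

Request:
step_arm(
  series=[
    [[-1.5, -5.5, 1], 0, 120],
    [[-3, -11, 2], 0, 120],
    [[-4, -17, 2], 0, 120],
    [[-5, -23, 2], 0, 120],
    [[-6, -29, 2], 0, 120],
  ],
)

```text
clock: 18.38
tcp_pos: [0.4558, -0.3613, 0.2693]
orientation: [0.005, -0.235, 0.972, -0.002]
wrist_force: [1.6, -0.7, 0.5]
finger_gap: 0.0452
```

```bash
python3 - <<'E'
from h import *
save("p");crop("p","side",240,120,390,240,5,"p1");crop("p","top",225,145,350,245,6,"p2");print(env.get_state()["tcp_pos"])
E
```

```text
[ 0.4549526  -0.36512755  0.26799551]
```

View pics/p1.png

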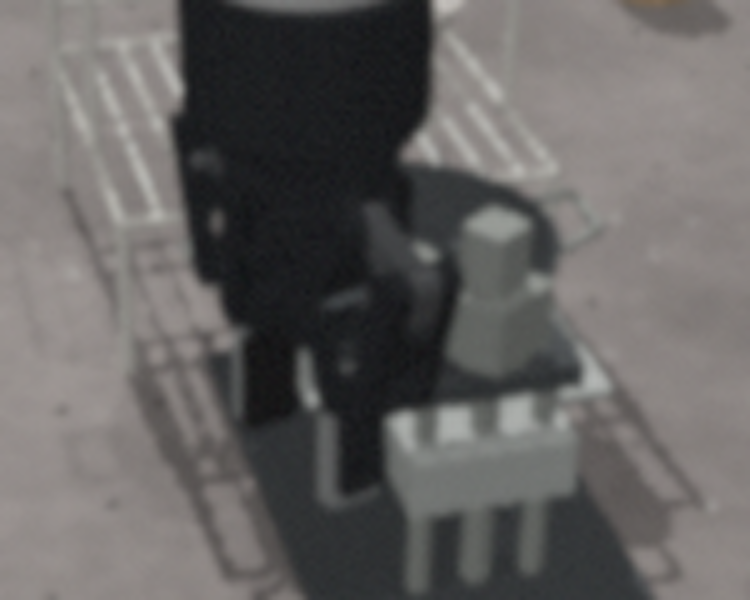

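View pics/p2.png

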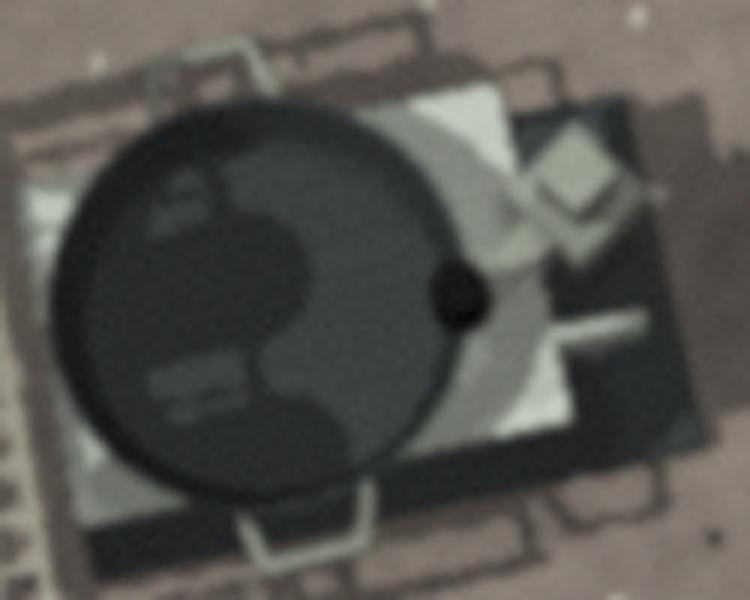

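Request:
step_arm(
  series=[
    [[-5, 0, 1], 0, 120],
    [[-9, 1, 2], 0, 120],
    [[-10, 1.5, 3], 0, 120],
    [[-10, 1.5, 3], 0, 120],
  ],
)

```text
clock: 18.98
tcp_pos: [0.3553, -0.3502, 0.2993]
orientation: [0.005, -0.231, 0.973, -0.003]
wrist_force: [0.3, -0.4, -0.5]
finger_gap: 0.0454
```

```bash
python3 - <<'E'
from h import *
save("q");crop("q","side",240,120,390,240,5,"q1");crop("q","side",288,170,368,215,9,"q2")
E
```

```text
(no output)
```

View pics/q1.png

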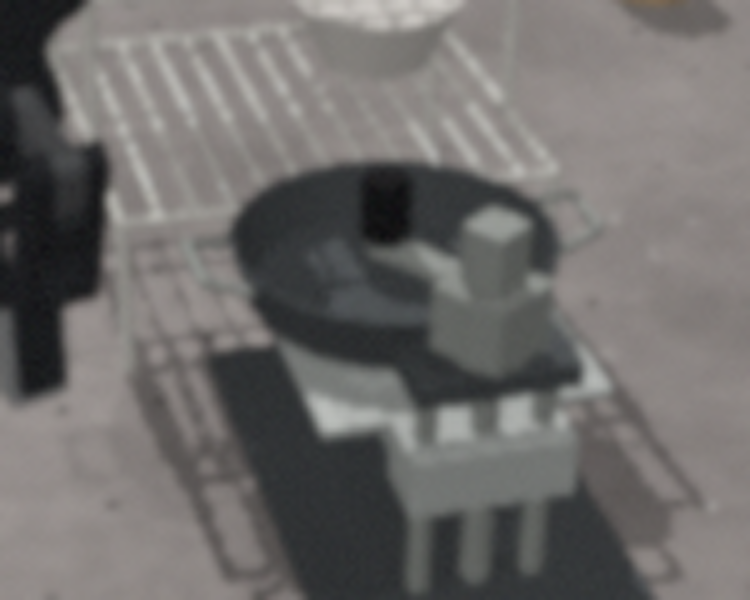

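View pics/q2.png

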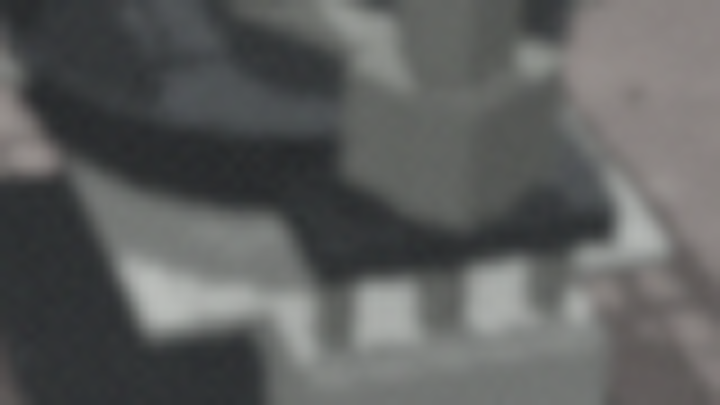

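```bash
python3 - <<'E'
from h import *
np.set_printoptions(precision=4,suppress=True)
k=lambda x,y,x0,y0,s:((x+.5)/s-.5+x0,(y+.5)/s-.5+y0)
for n,a,b in [("A",(575,418),(148,335)),("B",(497,86),(668,248))]:
    print(n,*tri("p",k(*a,225,145,6),k(*b,288,170,9)))
for z in(.098,.100,.102): print(z,[ (proj("q","side",p)-[288,170]+.5)*9 for p in [(.4837,-.1138,z),(.6301,-.0844,z)]])
print([ (proj("a","side",p)-[288,180]+.5)*9 for p in [(.4837,-.1138,.07),(.6301,-.0844,.07)]])
# plate's far corners top view, tier corner comparison at given z
print("tier far top",[onz("a","top",216.5,157,z)[:2] for z in(.098,.102)],[onz("a","side",350.3,153.5,z)[:2] for z in (.098,.102)])
print("tier near",[onz("a","top",234.5,256.3,z)[:2] for z in(.098,.102)],[onz("a","side",263.8,164.3,z)[:2] for z in (.098,.102)])
E
```

```text
A [ 0.4838 -0.114   0.1002] 0.0016284970136976838
B [ 0.6293 -0.0853  0.1026] 0.000277746117042147
0.098 [array([150.8849, 341.2638]), array([668.6964, 260.6088])]
0.1 [array([150.9824, 335.1182]), array([669.3395, 254.6065])]
0.102 [array([151.0801, 328.9591]), array([669.9839, 248.5913])]
[array([149.5419, 335.9032]), array([659.8342, 253.3259])]
tier far top [array([0.6434, 0.1488]), array([0.6422, 0.148 ])] [array([0.6436, 0.1557]), array([0.642 , 0.1482])]
tier near [array([0.3866, 0.1017]), array([0.3862, 0.1011])] [array([0.3875, 0.1042]), array([0.3876, 0.097 ])]
```

```bash
python3 - <<'E'
from h import *
np.set_printoptions(precision=4,suppress=True)
from scipy.ndimage import map_coordinates
def line(n,c,p,q):
    g=cv2.imread(f"pics/{n}_{c}.png").astype(float).sum(2); p,q=np.array(p,float),np.array(q,float)
    d=(q-p)/np.linalg.norm(q-p); nn=np.array([-d[1],d[0]]); S=np.linspace(.06,.94,80); o=np.linspace(-5,5,101)
    P=p+np.outer(S,q-p)
    prof=np.array([map_coordinates(g,[x[1]+o*nn[1],x[0]+o*nn[0]],order=1) for x in P])
    m=np.median(prof,0); c0=o[50-25+np.argmax(m[25:76])]
    off=[]
    for r in prof:
        w=np.clip(r-np.percentile(r,40),0,None)*(abs(o-c0)<2); off.append((w*o).sum()/(w.sum()+1e-9))
    off=np.array(off)
    X=np.c_[S,1+0*S]; ok=np.ones(len(S),bool)
    for _ in range(5):
        cf=np.linalg.lstsq(X[ok],off[ok],rcond=None)[0]; r=off-X@cf; ok=abs(r)<max(.3,1.5*np.std(r[ok]))
    print(n,c,"offsets",cf[1],cf.sum(),"std",np.std(r[ok]),ok.sum(),np.round(m[::10]))
    return p+nn*cf[1],q+nn*cf.sum()
for n in("a",):
    ta,tb=line(n,"top",(216.5,157),(234.5,256.3)); sa,sb=line(n,"side",(350.3,153.5),(263.8,164.3))
    # plane from side line; intersect with top rays
    o,d1=ray(n,"side",*sa);_,d2=ray(n,"side",*sb);N=np.cross(d1,d2)
    for f in(0,.25,.5,.75,1):
        ot,dt=ray(n,"top",*(ta+f*(tb-ta))); print(f,ot+dt*(N@(o-ot))/(N@dt))
E
```

```text
a top offsets 0.1853738945796542 0.08686502350295418 std 0.13645269191342135 66 [264. 274. 293. 341. 422. 461. 441. 385. 340. 307. 303.]
a side offsets 0.34509334240412676 0.22136710767513215 std 0.1650639941757912 65 [327. 358. 377. 387. 411. 432. 425. 408. 401. 401. 400.]
0 [0.6418 0.1482 0.1031]
0.25 [0.5761 0.1362 0.1023]
0.5 [0.5116 0.1245 0.1015]
0.75 [0.4484 0.1129 0.1008]
1 [0.3864 0.1016 0.1   ]
```

Relative to the tier (mid-edge 0.1015), the plate measures about 0.1014, and the winding count gives about 0.101. Next I'll check that the crank is still seated and the bystanders and pan are in place.

```bash
python3 - <<'E'
from h import *
np.set_printoptions(precision=4,suppress=True)
overlay("q","side",np.array([.562,-.1167,.150]),np.radians(133.4),290,140,380,210,8,"q3")
a=cv2.imread("pics/a_side.png");q=cv2.imread("pics/q_side.png")
cv2.imwrite("pics/q4.png",np.vstack([a[215:345,250:440],q[215:345,250:440]]).repeat(2,0).repeat(2,1))
k=lambda x,y,x0,y0,s:((x+.5)/s-.5+x0,(y+.5)/s-.5+y0)
# pan rim extent in p2: left 52 right 462, top 100 bottom 500
c=onz("p","top",*k(257,300,225,145,6),.101+.034); d=c[:2]-[.562,-.1167]; yw=np.radians(10.7)
print(c,d@[np.cos(yw),np.sin(yw)],d@[-np.sin(yw),np.cos(yw)])
print(env.get_state()["qvel"],env.get_state()["clock"])
E
```

```text
[0.5319 0.0149 0.135 ] -0.005118078859744019 0.13484812549114863
[ 0.0038  0.0186 -0.0031 -0.0011 -0.0013 -0.0031] 19.075
```

View pics/q3.png

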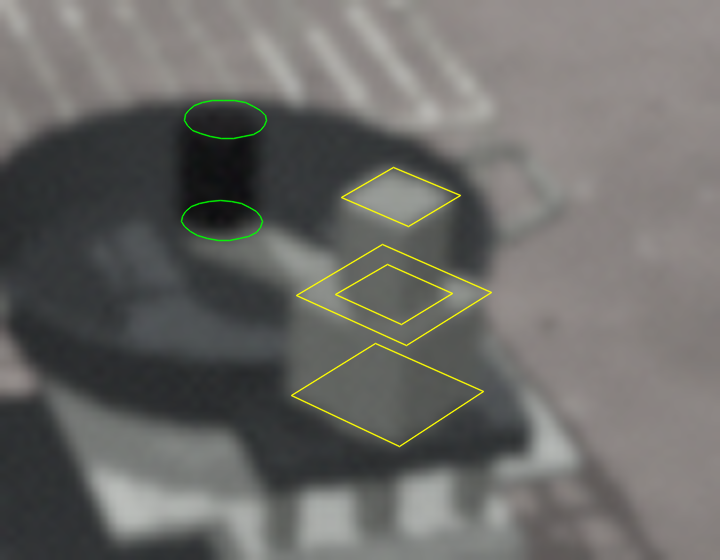

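View pics/q4.png

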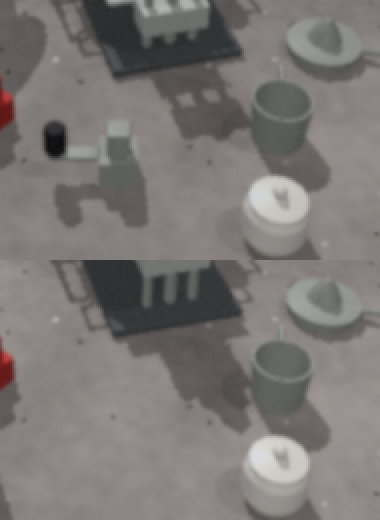

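The crank is seated and upright, with the overlay matching to within about a pixel. The bystanders haven't moved and the pan is centred at (-5, 135) mm. Handing in.

```bash
python3 -c "
from workcell import env
print(env.hand_in())"
```

```text
the job is handed in; nothing more can be done
None
```

I fitted the steel crank onto the shaft, wound the plate up level with the rack's lowest tier, and handed the job in at about 19 s. No verdict came back.

- **Fit:** I estimated the skew of the flats from the picture and lowered the crank in 1–2 mm steps, watching the wrist force. It slid down with no resistance, and about 6 N came only at the collar.
- **Winding:** I released the grip block, held the knob and wound about 794° clockwise, which is roughly 31 mm of rise. Then I let go and drew the arm clear.
- **Level:** In the two views the plate measured 101.4 mm and the middle of the tier's edge wire 101.5 mm. Counting turns from a 70 mm start gives about 100.9 mm for the plate. The tier measurement follows the wire's centre, so its top may sit up to about 1 mm above the plate, within the 3 mm allowed.
- **Measurement disagreement:** My first rough picks put the tier at 104–107 mm, above the stated range. The finer line fit replaced them. Both plate and tier also read 2–3 mm higher on the far side than the near side, which I took as camera calibration.
- **Other checks:** The crank's outline matches the fully seated position to within about a pixel. The pan stands centred on the plate, and the bystanders I compared (saffron pot, measuring cup, squeezer) look unmoved.

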